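# Swing the magnifier over the pill box

### The arm

A 6-joint arm with a two-finger parallel gripper is mounted at the origin on the work surface. World frame = base frame: x ahead of the robot, y to its left, z up, the work surface at z = 0. Lengths are in m, angles in degrees, forces in N, time in s.
With the tool pointing down it reaches from about 0.3 to 0.75 m from the base axis. Payload 8.5 kg.
Tool frame: the origin (TCP) lies on the centre line of the jaws, within the pads' length; the fingertips stand env.tips_ahead ahead of it and the grasp point (between the pads) lies 8 mm behind it (env.tips_ahead is the distance from the TCP to the fingertips, in m); z points along the fingers, y is the direction in which the jaws open and shut (so a half turn about z gives the same grasp; the last joint's range is limited). The gripper opens to 85 mm and grips with 20 to 120 N. Pads are 22 mm wide; open, the fingers measure 114 mm over their backs; the gripper's body (76 mm by 85 mm) begins 54 mm behind the grasp point. The pads swing forward as they close: fully open they stand 13 mm farther back than shut.
Start: joints at [51.148, 21.807, 74.336, -0, 83.858, -12.336], TCP at [0.246, 0.492, 0.242] pointing down, gripper open.
Joint ranges: [-178.18, 178.18], [-50.72, 133.34], [12.68, 142.11], [-81.47, 261.47], [9.98, 163.14], [-165.26, 165.26]. Speed limits (degrees/s): [136.94, 136.94, 180, 180, 180, 180].

### API

Orientations are given as a 3x3 rotation matrix whose columns are the frame's x, y, z axes.
In Python, from rig import env gives the robot as it stands.
- The arm moves only by the tool servo_tool, never from a script. Its argument "commands" is a list of rows, each an object with "linear": the shift along the tool's x, y, z in mm, a list of three; "angular": the turn, a rotation vector about the tool's x, y, z in degrees, a list of three; "gripper": the opening, from -1 (shut) to 1 (fully open). In form: [{"linear": [x, y, z], "angular": [rx, ry, rz], "gripper": gripper}, ...]. A call has 1 to 20 rows; each row is the pose to reach, as a shift and turn from the pose commanded when the call began, along the tool's axes at that moment; what a row does not reach only later rows make up. A row lasts 1/10 s, in which the tool goes at most 50 mm and 8.59 degrees, less where a joint would pass 70% of its speed; a pose out of reach is approached as far as the arm can. A call with a gripper value outside its range is refused whole. The fingers move at their own pace and stop on an object; "force" is the grip in N (left out, the last holds). Time passes only in rows, so rows that repeat a pose let the fingers close. It gives the time, the measured TCP pose, the force and the opening at its end, in the units of the state.
- env.observe(): the state, without advancing time (a new reading comes with each control period).
- env.get_image(name): name is "scene" or "top" or "wrist"; returns a dict with "frame" (420x560x3 uint8, blue, green, red), "fx", "fy", "cx", "cy" (pixels), "cam_to_world" (4x4, takes a point from camera to world coordinates); the wrist camera has in their place "T_tool_cam" (4x4, takes a point from camera to tool coordinates, whose origin is the TCP and whose axes are the flange's). Camera axes: x right, y up, looking along -z (the intrinsics and any distortion apply to the point x, -y, -z); pixel columns grow to the right and rows downward; lengths in m; the calibration is good to about 2 mm. The wrist camera is an equidistant fisheye: a pixel r from the principal point sees the ray r / f radians off the axis. A picture is of the moment at which its call begins: read the wrist's pose just before it. There is no depth.
- env.close_job(): hands the job in, once; it reports no verdict.
Trained networks look in a picture, given as the dict that the camera call returned (one of the last four; its "shot" number tells which), for a name from the list of things; names that differ only in an ending like _2 or _b are one class to them, and where a whole thing is asked for, a point or a joint stands for the part that bears it (a point fixed in the world has none). Each returns a list of dicts, best first, with "confidence" (0 to 1); they miss things now and then, are a little off and sometimes report something else, mostly with a low value. They report only what shows in the picture. A call takes as long as a camera call. They do not tell look-alikes from the thing itself.
- env.trace(picture, query): "pixels" (420x560 bool, what is visible of it) and "extent" ([left, top, right, bottom] in pixels, round what is visible of it).
The state is a dict: "time_s": time; "q": joint angles; "qvel": joint speeds; "joint_efforts": joint torques, N m; "position": TCP position; "tool_rot": TCP orientation; "ft_force": force on the tool from outside, world axes, zero at the start; "wrist_torque": the same for the moment, N m; "grip_width": finger opening in m.
Only numpy, scipy, OpenCV 4.12 (cv2) and the standard library are available. Lean on these libraries where they do the work, as an engineer would, in place of code of your own. Each camera call takes 0.05 s, during which the arm holds its last target.

### The job

Swing the arm of the magnifying lamp round on its post so that the lens stands centred over the green pill box, ready for someone to fill its compartments, then let go. Leave the pill box and the blue dish of bobby pins where they stand.

Things in the scene. Friction and masses are not known exactly. Their poses are not given: they have to be found in the camera images.
- lens_arm (a joint): Angle of the magnifier's swing arm about the vertical post (rad). 0: the arm points along the lamp foot's front, which is roughly towards the robot (within 0.3 rad); grows counter-clockwise seen from above (for an arm pointing to the robot, towards -y). Range -1.3 to 1.3; it starts within 0.3 of 0. The hinge is a little stiff (under 1 N at the knob moves it slowly) and stays where it is left.
- lamp_hinge (a point): Point on the vertical hinge axis of the white magnifying lamp, at the height of its arm (168 mm above the shelf). The lamp's foot (110 mm disc) and post are fixed to the shelf; the hinge cap, the lamp's highest point there, ends at 183 mm.
- lens_centre (a point): Centre of the round lens in its white ring (104 mm across, 16 mm thick, underside 160 mm above the shelf), on the swing arm, 170 mm from the hinge axis. It swings level on a circle about the hinge axis.
- swing_knob (a point): Grip point on the black upright knob at the free end of the swing arm, beyond the lens: round, 18 mm across, its top 225 mm above the shelf, standing 51 mm proud of the arm; this point is 205 mm up, 20 mm below the top, on the knob's axis, 240 mm from the hinge axis, in line with hinge and lens.
- pillbox_centre (a point): Centre of the loose green plastic pill box, 84 x 56 x 24 mm with six hinged lids (all shut), 12 mm above the shelf. It lies to one side of the lamp's front, about under the lens's circle (within 12 mm of it).
- dish_centre (a point): Middle of the loose blue ceramic dish with bobby pins, 88 mm across the rim, 24 mm high; point 12 mm above the shelf. It stands on the other side, also under the lens's circle: the wrong place for the lens.
There are look-alikes about, which are no part of the job. There is more than one size of the part that bears pillbox_centre; the job needs the largest.

How it is judged (in metres and radians):
At the end, for the whole second after the job is handed in: The lens's centre stands within 18 mm, seen from above, of the pill box's centre, and the arm is at rest (horizontal distance between lens_centre and pillbox_centre below 0.018 m and velocity of joint lens_arm between -0.03 and 0.03 rad/s); the robot touches nothing.
It fails at once if the pill box is moved more than 15 mm (distance of pillbox_centre from where it was at the start of the episode above 0.015 m).
It fails at once if the dish is moved more than 15 mm (distance of dish_centre from where it was at the start of the episode above 0.015 m).
It also fails if it takes over 35 s, if anything falls off the work surface, if the arm or the gripper's body presses on something with over 40 N, if the wrist force passes 120 N, or if a joint passes its speed limit or range.

## Working session

There is one attempt and no reset: what is moved stays moved. The work goes in short steps, Python scripts to look and compute and a tool call to move; the robot and the scene stay as the last step left them, time stands still between calls to the robot, and variables do not carry over. Pictures are saved under pics/ and viewed, and the job is handed in when it is done.

Besides the shell and the picture viewer there is one more tool, called after "Emit:" in YAML: its name, and indented under it one key for each argument. servo_tool: Moves the arm, as the interface text tells. Its arguments: {"type":"object","properties":{"commands":{"type":"array","items":{"type":"object","properties":{"linear":{"type":"array","items":{"type":"number"}},"angular":{"type":"array","items":{"type":"number"}},"gripper":{"type":"number"}}}},"force":{"type":"number"}},"required":["commands"]}

```bash
mkdir -p pics; ls; python3 - <<'E'
from rig import env
import cv2,pickle
s=env.observe();print(s['time_s'],s['position'],s['tool_rot'],env.tips_ahead,s['grip_width'])
for n in ['scene','top']:
    p=env.get_image(n);cv2.imwrite(f'pics/{n}0.png',p['frame']);pickle.dump(p,open(f'{n}0.pkl','wb'))
    print(n,p['cam_to_world'],p['fx'],p['cx'],p['cy'],[k for k in p])
    for q in ['lens_arm','lens_centre','swing_knob','pillbox_centre','dish_centre','lamp_hinge']:
        try:print(q,[(round(d['confidence'],2),d['extent'],int(d['pixels'].sum())) for d in env.trace(p,q)])
        except Exception as e:print(q,e)
E
```

```text
pics
0.0 [0.24538962 0.49191888 0.24168233] [[-8.94798153e-01  4.46469884e-01 -9.53273609e-04]
 [ 4.46470777e-01  8.94797459e-01 -1.16319579e-03]
 [ 3.33654914e-04 -1.46643425e-03 -9.99998869e-01]] 0.011 0.0852900296571468
scene [[-0.05306249 -0.66785804  0.74239478  1.15067996]
 [ 0.99857639 -0.03143973  0.04308985  0.03544718]
 [-0.00543721  0.74362436  0.66857554  0.62961298]
 [ 0.          0.          0.          1.        ]] 491.9786917071657 282.03136192086976 206.89656848140655 ['frame', 'fx', 'fy', 'cx', 'cy', 'cam_to_world', 'shot']
lens_arm [(0.61, [211.3, 107.3, 304.8, 256.0], 4129)]
lens_centre [(0.84, [211.8, 109.0, 307.5, 258.5], 4208)]
swing_knob [(0.8, [212.5, 111.4, 304.3, 259.0], 4213), (0.54, [309.1, 244.6, 341.2, 294.5], 1687)]
pillbox_centre [(0.89, [311.5, 208.8, 343.3, 228.0], 559), (0.71, [365.2, 232.8, 400.7, 265.5], 687)]
dish_centre [(0.72, [156.1, 224.0, 210.4, 260.2], 1552), (0.41, [211.2, 110.7, 304.5, 256.4], 4319)]
lamp_hinge [(0.58, [199.1, 108.7, 307.2, 347.3], 8466)]
top [[ 2.60149167e-02  9.82862016e-01 -1.82497894e-01  4.70307698e-01]
 [-9.99661547e-01  2.55543320e-02 -4.87528655e-03  7.64105753e-03]
 [-1.28122181e-04  1.82562957e-01  9.83194157e-01  8.19853227e-01]
 [ 0.00000000e+00  0.00000000e+00  0.00000000e+00  1.00000000e+00]] 382.5179488903997 275.74360432605494 209.47348867386475 ['frame', 'fx', 'fy', 'cx', 'cy', 'cam_to_world', 'shot']
lens_arm [(0.66, [259.3, 134.6, 333.7, 285.7], 4021)]
lens_centre [(0.81, [261.0, 134.6, 331.9, 281.3], 3769)]
swing_knob [(0.59, [260.9, 135.5, 330.9, 284.5], 3840), (0.34, [342.0, 212.4, 386.6, 254.2], 1393)]
pillbox_centre [(0.89, [186.7, 222.8, 215.5, 248.5], 504), (0.67, [232.8, 192.0, 262.4, 234.9], 1099), (0.66, [228.4, 259.9, 255.1, 281.2], 491)]
dish_centre [(0.77, [343.4, 213.3, 386.9, 249.9], 1343)]
lamp_hinge [(0.93, [257.9, 132.3, 340.5, 280.2], 5451)]
```

View pics/scene0.png

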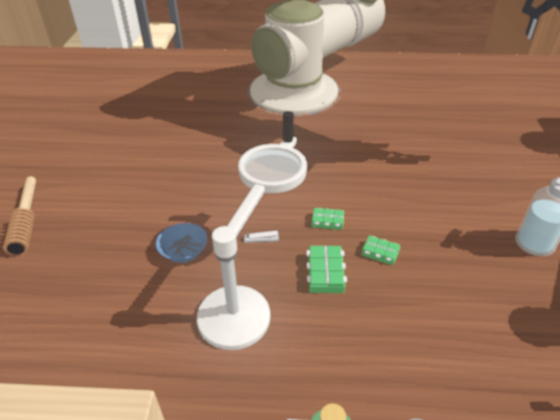

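View pics/top0.png

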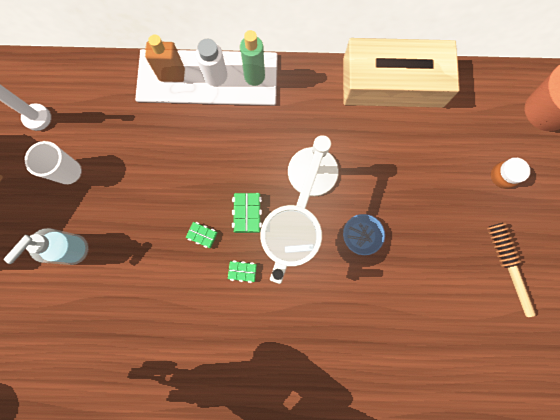

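```bash
python3 - <<'E'
import cv2
a=cv2.imread('pics/top0.png')[120:300,170:400];cv2.imwrite('pics/topcrop.png',cv2.resize(a,None,fx=3.3,fy=3.3,interpolation=cv2.INTER_CUBIC))
E
```

```text
(no output)
```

View pics/topcrop.png

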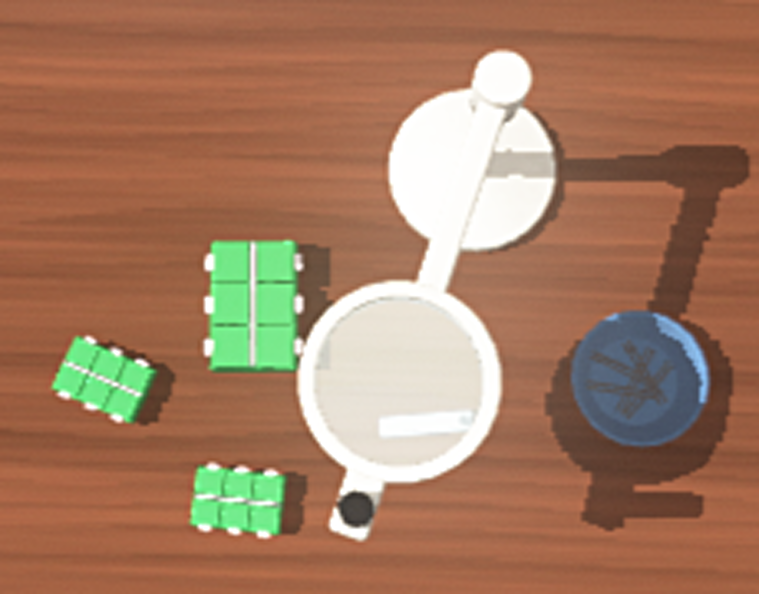

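```bash
cat > h.py <<'E'
import numpy as np,pickle
def ray(p,u,v,z):
    T=np.array(p['cam_to_world']);d=T[:3,:3]@np.array([(u-p['cx'])/p['fx'],-(v-p['cy'])/p['fy'],-1]);o=T[:3,3]
    return o+d*(z-o[2])/d[2]
def proj(p,X):
    T=np.array(p['cam_to_world']);c=T[:3,:3].T@(np.array(X)-T[:3,3])
    return p['cx']+p['fx']*c[0]/-c[2],p['cy']-p['fy']*c[1]/-c[2]
E
python3 - <<'E'
from h import *
import cv2
t=pickle.load(open('top0.pkl','rb'));s=pickle.load(open('scene0.pkl','rb'))
f=t['frame'];
def cent(p,lo,hi,box):
    h=cv2.cvtColor(p['frame'],cv2.COLOR_BGR2HSV);m=cv2.inRange(h,lo,hi);l,tp,r,b=box
    mm=np.zeros_like(m);mm[tp:b,l:r]=m[tp:b,l:r];x=cv2.minAreaRect(cv2.findNonZero(mm));return x
g=cent(t,(45,90,60),(80,255,255),(225,185,265,240));gs=cent(s,(45,90,60),(80,255,255),(300,240,352,300))
print(g,gs)
pb=ray(t,*g[0],.024);print('pb',pb, 'scene px',proj(s,[pb[0],pb[1],.012]))
k=cent(t,(0,0,0),(180,255,60),(268,265,286,283));print(k)
for nm,px,z in [('hinge',(170+503/3.3,120+79/3.3),.183),('lens',(170+400/3.3,120+381/3.3),.176),('knob',(170+356/3.3,120+509/3.3),.225),('dish',(170+640/3.3,120+378/3.3),.024)]:
    X=ray(t,*px,z);print(nm,px,X,proj(s,X));globals()[nm]=X
for a,b in [(hinge,lens),(hinge,knob),(hinge,pb)]:
    d=(b-a)[:2];print(np.linalg.norm(d),np.degrees(np.arctan2(d[1],d[0])))
E
```

```text
((246.5, 212.5), (39.0, 25.0), 90.0) ((325.91943359375, 269.0025939941406), (47.0078010559082, 35.17524719238281), 88.15238952636719)
pb [0.60992353 0.07319034 0.024     ] scene px (np.float64(324.247678081712), np.float64(267.0116384431088))
((277.5, 274.0), (8.0, 3.0), 90.0)
hinge (322.42424242424244, 143.93939393939394) [ 0.7071773  -0.06778358  0.183     ] (np.float64(222.0240391803722), np.float64(232.31644805625433))
lens (291.21212121212125, 235.45454545454547) [ 0.5458375  -0.01647137  0.176     ] (np.float64(270.761952970352), np.float64(162.38726780322628))
knob (277.8787878787879, 274.24242424242425) [0.47982338 0.00468959 0.225     ] (np.float64(286.55794034689546), np.float64(112.24052609024433))
dish (363.93939393939394, 234.54545454545456) [ 0.56953033 -0.17412119  0.024     ] (np.float64(180.10553228062423), np.float64(239.27397125279788))
0.169302902874669 162.35735027690976
0.2386255748116107 162.31937981402987
0.1712657012741555 124.6006550526211
```

The pill boxes in the top view are the large one at (247,212) and two smaller ones at (201,236) and (242,271). The first is about 82x52 mm and lies on the lens circle (171 mm from the hinge), so it is the one meant. The hinge, lens and knob lie at 0.169 and 0.239 m on one line, which agrees with the given sizes. The arm has to turn about -37.7°. First I go above the knob.

Emit:
servo_tool:
  commands:
    - {"linear": [0,0,-30],"angular": [0,0,0],"gripper": 1}
    - {"linear": [-43,-33,-30],"angular": [0,0,0],"gripper": 1}
    - {"linear": [-85,-66,-30],"angular": [0,0,0],"gripper": 1}
    - {"linear": [-126,-98,-30],"angular": [0,0,0],"gripper": 1}
    - {"linear": [-164,-127,-30],"angular": [0,0,0],"gripper": 1}
    - {"linear": [-202,-157,-30],"angular": [0,0,0],"gripper": 1}
    - {"linear": [-240,-186,-30],"angular": [0,0,0],"gripper": 1}
    - {"linear": [-278,-216,-30],"angular": [0,0,0],"gripper": 1}
    - {"linear": [-316,-245,-30],"angular": [0,0,0],"gripper": 1}
    - {"linear": [-350,-272,-30],"angular": [0,0,0],"gripper": 1}
    - {"linear": [-380,-295,-30],"angular": [0,0,0],"gripper": 1}
    - {"linear": [-410,-318,-30],"angular": [0,0,0],"gripper": 1}
    - {"linear": [-426,-331,-30],"angular": [0,0,0],"gripper": 1}
    - {"linear": [-426,-331,-30],"angular": [0,0,0],"gripper": 1}
    - {"linear": [-426,-331,-30],"angular": [0,0,0],"gripper": 1}
  force: 30

```text
time_s: 2.2
position: [0.4787, 0.006, 0.2722]
tool_rot: [[-0.895, 0.447, -0.0], [0.447, 0.895, 0.0], [0.001, 0.0, -1.0]]
ft_force: [-0.1, -0.2, -0.5]
grip_width: 0.0852
```

```bash
python3 - <<'E'
from rig import env
from h import *
import cv2
s=env.observe();print(s['time_s'],s['position'],s['tool_rot'].round(4))
w=env.get_image('wrist');cv2.imwrite('pics/w1.png',w['frame'])
T=np.array(w['T_tool_cam']);print(T,w['fx'],w['cx'],w['cy'])
def wp(X):
    c=T[:3,:3].T@(s['tool_rot'].T@(np.array(X)-s['position'])-T[:3,3]);c=c*[1,-1,-1]
    r=np.hypot(c[0],c[1]);th=np.arctan2(r,c[2]);return w['cx']+w['fx']*th*c[0]/r,w['cy']+w['fx']*th*c[1]/r
for n,X in dict(knob=[.479,.005,.225],knobbase=[.479,.005,.176],lens=[.5458,-.0165,.176],pb=[.6099,.0732,.024],hinge=[.7072,-.0678,.183]).items():print(n,wp(X))
t=env.get_image('top');cv2.imwrite('pics/t1.png',t['frame'])
E
```

```text
2.2 [0.4787063  0.00599249 0.27222173] [[-8.945e-01  4.470e-01 -4.000e-04]
 [ 4.470e-01  8.945e-01  4.000e-04]
 [ 5.000e-04  1.000e-04 -1.000e+00]]
[[-2.49382202e-04  9.55796820e-01  2.94027849e-01  7.53662093e-02]
 [ 9.99999963e-01  2.71224538e-04 -3.35116492e-05 -1.52542280e-04]
 [-1.11777895e-04  2.94027829e-01 -9.55796852e-01 -1.32288590e-01]
 [ 0.00000000e+00  0.00000000e+00  0.00000000e+00  1.00000000e+00]] 325.19226210127806 278.9787902996651 210.05565725600536
knob (np.float64(277.95636097433106), np.float64(243.3943670482871))
knobbase (np.float64(278.1355236511297), np.float64(217.57921109954793))
lens (np.float64(291.1470187629819), np.float64(297.35785034637127))
pb (np.float64(370.1048676551436), np.float64(243.5683667206098))
hinge (np.float64(312.0206756516498), np.float64(422.8429802734538))
```

View pics/w1.png

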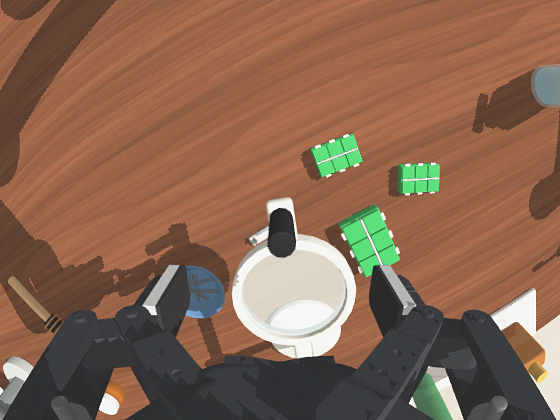

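The wrist view shows the knob top at (281,244), predicted (278,243), and the big pill box at (370,242), predicted (370,244). The positions hold to 1–2 mm, so I go down and grip the knob.

Emit:
servo_tool:
  commands:
    - {"linear": [0,0,35],"angular": [0,0,0],"gripper": 1}
    - {"linear": [0,0,60],"angular": [0,0,0],"gripper": 0.4}
    - {"linear": [0,0,72],"angular": [0,0,0],"gripper": -0.2}
    - {"linear": [0,0,72],"angular": [0,0,0],"gripper": -0.4}
    - {"linear": [0,0,72],"angular": [0,0,0],"gripper": -0.5}
    - {"linear": [0,0,72],"angular": [0,0,0],"gripper": -0.7}
    - {"linear": [0,0,72],"angular": [0,0,0],"gripper": -0.8}
    - {"linear": [0,0,72],"angular": [0,0,0],"gripper": -0.8}
    - {"linear": [0,0,72],"angular": [0,0,0],"gripper": -0.8}
    - {"linear": [0,0,72],"angular": [0,0,0],"gripper": -0.8}
  force: 25

```text
time_s: 3.3
position: [0.4792, 0.0059, 0.2014]
tool_rot: [[-0.895, 0.446, 0.002], [0.446, 0.895, -0.0], [-0.002, 0.001, -1.0]]
ft_force: [-1.6, 0.4, 6.4]
grip_width: 0.017
```

```bash
python3 - <<'E'
from rig import env
from h import *
s=env.observe();P=s['position'];H=np.array([.7072,-.0678]);d=P[:2]-H;R=np.hypot(*d);a=np.degrees(np.arctan2(d[1],d[0]));print(R,a,s['q'])
for i in range(1,17):
    b=np.radians(a+(124.6-a)*i/16);X=np.array([*(H+R*np.array([np.cos(b),np.sin(b)])),P[2]])
    print((s['tool_rot'].T@(X-P)*1000).round(), round((a-124.6)*i/16,1))
E
```

```text
0.23961662608136106 162.09580209635854 [-1.34994485e+01  1.68479473e+01  8.92534048e+01  1.50236847e-02
  7.37970332e+01 -7.69957737e+01]
[ 1. 10.  0.] 2.3
[ 2. 19.  0.] 4.7
[ 3. 29.  0.] 7.0
[ 3. 39.  0.] 9.4
[ 2. 49.  0.] 11.7
[ 2. 59.  0.] 14.1
[ 0. 68.  0.] 16.4
[-1. 78.  0.] 18.7
[-3. 88.  0.] 21.1
[-5. 97.  0.] 23.4
[ -8. 107.   0.] 25.8
[-11. 116.   0.] 28.1
[-15. 125.   0.] 30.5
[-18. 134.   0.] 32.8
[-23. 143.   0.] 35.2
[-27. 152.   0.] 37.5
```

Emit:
servo_tool:
  commands:
    - {"linear": [1,10,0],"angular": [0,0,2.3],"gripper": -0.8}
    - {"linear": [2,19,0],"angular": [0,0,4.7],"gripper": -0.8}
    - {"linear": [3,29,0],"angular": [0,0,7],"gripper": -0.8}
    - {"linear": [3,39,0],"angular": [0,0,9.4],"gripper": -0.8}
    - {"linear": [2,49,0],"angular": [0,0,11.7],"gripper": -0.8}
    - {"linear": [2,59,0],"angular": [0,0,14],"gripper": -0.8}
    - {"linear": [0,68,0],"angular": [0,0,16.4],"gripper": -0.8}
    - {"linear": [-1,78,0],"angular": [0,0,18.7],"gripper": -0.8}
    - {"linear": [-3,88,0],"angular": [0,0,21],"gripper": -0.8}
    - {"linear": [-5,97,0],"angular": [0,0,23.4],"gripper": -0.8}
    - {"linear": [-8,107,0],"angular": [0,0,25.8],"gripper": -0.8}
    - {"linear": [-11,116,0],"angular": [0,0,28],"gripper": -0.8}
    - {"linear": [-15,125,0],"angular": [0,0,30.5],"gripper": -0.8}
    - {"linear": [-18,134,0],"angular": [0,0,32.8],"gripper": -0.8}
    - {"linear": [-23,143,0],"angular": [0,0,35.2],"gripper": -0.8}
    - {"linear": [-27,152,0],"angular": [0,0,37.5],"gripper": -0.8}
    - {"linear": [-27,152,0],"angular": [0,0,37.5],"gripper": -0.8}
    - {"linear": [-27,152,0],"angular": [0,0,37.5],"gripper": -0.8}

```text
time_s: 5.1
position: [0.5707, 0.1313, 0.2014]
tool_rot: [[-0.439, 0.898, 0.001], [0.898, 0.439, 0.002], [0.002, 0.002, -1.0]]
ft_force: [-4.4, 7.4, 6.2]
grip_width: 0.0173
```

```bash
python3 - <<'E'
from rig import env
from h import *
import cv2
s=env.observe();print(s['time_s'],s['position'],s['ft_force'],s['grip_width'])
for n in ['scene','top']:
    p=env.get_image(n);cv2.imwrite(f'pics/{n}2.png',p['frame'])
E
```

```text
5.1 [0.5707382  0.13129965 0.20143874] [-4.43277503  7.39401535  6.18084092] 0.017257641928630926
```

View pics/scene2.png

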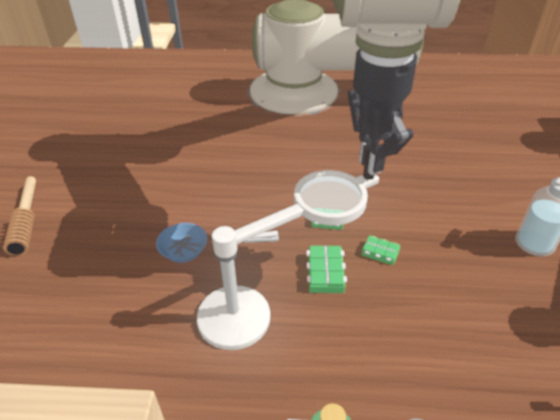

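View pics/top2.png

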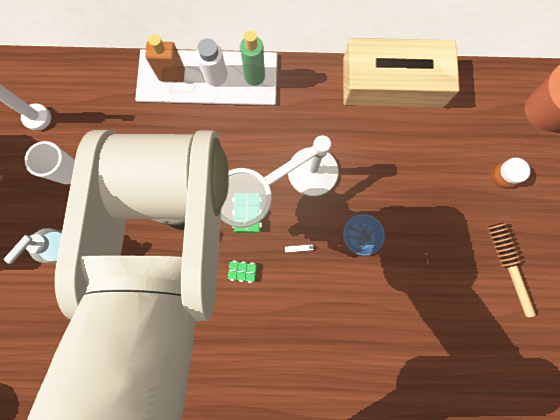

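The arm followed the grip. In the top view the lens ring is at about (241,197); at its height of 176 mm that should be over the box. Next I open the jaws and lift straight up.

Emit:
servo_tool:
  commands:
    - {"linear": [0,0,0],"angular": [0,0,0],"gripper": -0.4}
    - {"linear": [0,0,0],"angular": [0,0,0],"gripper": 0}
    - {"linear": [0,0,0],"angular": [0,0,0],"gripper": 0}
    - {"linear": [0,0,0],"angular": [0,0,0],"gripper": 0.2}
    - {"linear": [0,0,-15],"angular": [0,0,0],"gripper": 0.2}
    - {"linear": [0,0,-50],"angular": [0,0,0],"gripper": 0.2}
    - {"linear": [0,0,-90],"angular": [0,0,0],"gripper": 0.2}
    - {"linear": [40,0,-90],"angular": [0,0,0],"gripper": 0.2}
    - {"linear": [80,0,-90],"angular": [0,0,0],"gripper": 0.2}
    - {"linear": [120,0,-90],"angular": [0,0,0],"gripper": 0.2}
    - {"linear": [150,0,-90],"angular": [0,0,0],"gripper": 0.2}
    - {"linear": [150,0,-90],"angular": [0,0,0],"gripper": 0.2}
    - {"linear": [150,0,-90],"angular": [0,0,0],"gripper": 0.2}

```text
time_s: 6.5
position: [0.5053, 0.2646, 0.2903]
tool_rot: [[-0.439, 0.899, 0.0], [0.899, 0.439, -0.0], [-0.0, -0.0, -1.0]]
ft_force: [-0.0, -0.7, -0.3]
grip_width: 0.0513
```

```bash
python3 - <<'E'
from rig import env
from h import *
import cv2
s=env.observe();print(s['time_s'],s['position'],s['ft_force'],s['grip_width'])
for n in ['scene','top']:
    p=env.get_image(n);cv2.imwrite(f'pics/{n}3.png',p['frame']);pickle.dump(p,open(f'{n}3.pkl','wb'))
    if n=='top': f=cv2.resize(p['frame'][120:300,170:400],None,fx=3.3,fy=3.3,interpolation=cv2.INTER_CUBIC)
    print(n,'lens if aligned',proj(p,[.61,.0732,.176]))
cv2.imwrite('pics/topcrop3.png',f)
E
```

```text
6.5 [0.50525806 0.26457851 0.29030143] [-0.01985149 -0.69713438 -0.2557525 ] 0.05132114647414485
scene lens if aligned (np.float64(330.21504592019636), np.float64(191.08649574285567))
top lens if aligned (np.float64(239.8515576220003), np.float64(197.0315927978672))
```

View pics/topcrop3.png

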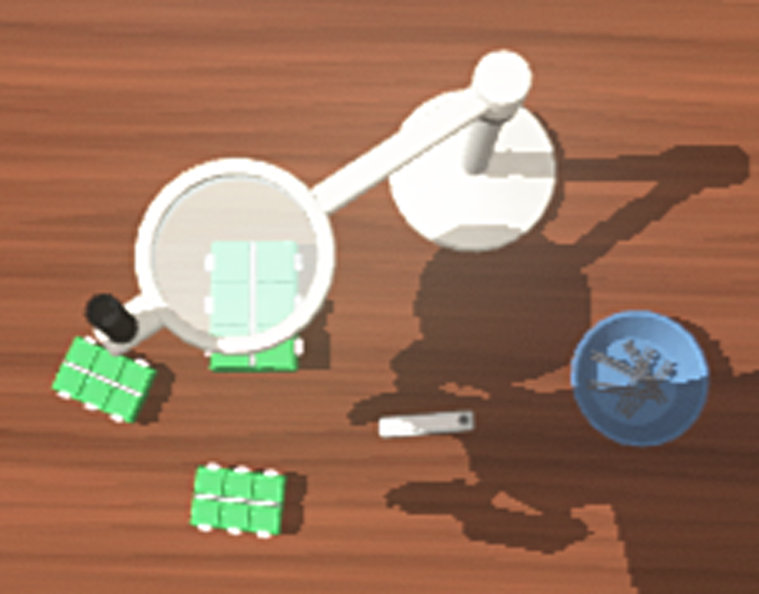

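View pics/scene3.png

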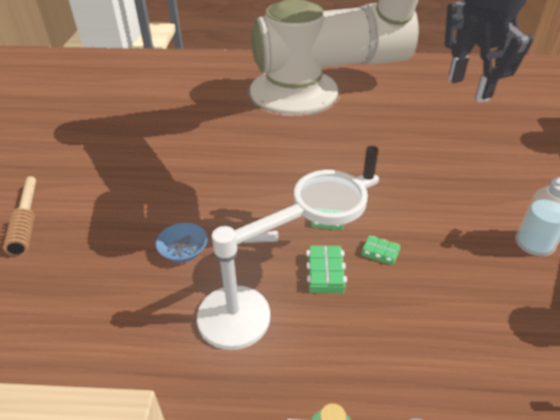

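```bash
python3 - <<'E'
from h import *
t=pickle.load(open('top3.pkl','rb'));L=ray(t,241.2,197.3,.176);print(L,np.hypot(*(L-[.6099,.0732,0])[:2]))
from rig import env
print(env.observe()['qvel'].round(3) if hasattr(env.observe()['qvel'],'round') else env.observe()['qvel']);print(env.close_job())
E
```

```text
[0.60958772 0.07085811 0.176     ] 0.0023626191452985105
[-0.612  0.058  0.095  0.075  0.051  0.126]
the job is handed in; nothing more can be done
None
```

I gripped the black knob, swung the lamp arm about 37.5° to bring the lens over the largest green pill box, let go, backed the gripper away and handed the job in at about 6.6 s.

- **Lens position:** in the last top picture the lens centre is at (0.610, 0.071) m, about 2 mm from the pill box's centre and well inside the 18 mm limit. The scene camera put it at most about 4 pixels (several mm) from the expected spot, read by eye with the ring's thickness included. I did not measure that view more closely.
- **Pill box and dish:** both look unmoved in the before and after pictures. I compared them by eye and did not measure them again.
- **Robot clear of everything:** the gripper ended about 150 mm from the knob, with force readings below 1 N. The arm was still settling slightly at hand-in (0.6 degrees/s at joint 1).
- **Lamp arm at rest:** I did not measure this directly. The ring looked to be in the same place just before release and about 1.4 s later.

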